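Feel out the slick board stop and park it in the caddy

TASK

One of the three iron board stops on the island has a pad worn slick. Drag every one of the three about 70 mm from where it stands to feel which slides most easily, then slide that one into the parking bay of the white caddy until it is fully home against the back, and leave the other two standing out on the timber. Keep all three down on the timber throughout (never lift, tip or bear down hard on them), go gently against the caddy, and leave everything else where it is.

Things in the scene. Friction and masses are not known exactly. Their poses are not given: they have to be found in the camera images.
- stop_a: One of three look-alike iron board stops, 0.8 kg: round base 110 mm across, top face 16 mm up, and an upright centre knob 24 mm across from 16 to 46 mm. Origin: centre of underside, about 1 mm play over a hidden pad that stays behind if lifted. Two grip (drag 4 to 6.5 N at the knob, no pressing or lifting), one, not known which, is slick (about 1 N). Pushed at the knob it slides without tipping.
- stop_b: One of three look-alike iron board stops, 0.8 kg: round base 110 mm across, top face 16 mm up, and an upright centre knob 24 mm across from 16 to 46 mm. Origin: centre of underside, about 1 mm play over a hidden pad that stays behind if lifted. Two grip (drag 4 to 6.5 N at the knob, no pressing or lifting), one, not known which, is slick (about 1 N). Pushed at the knob it slides without tipping.
- stop_c: One of three look-alike iron board stops, 0.8 kg: round base 110 mm across, top face 16 mm up, and an upright centre knob 24 mm across from 16 to 46 mm. Origin: centre of underside, about 1 mm play over a hidden pad that stays behind if lifted. Two grip (drag 4 to 6.5 N at the knob, no pressing or lifting), one, not known which, is slick (about 1 N). Pushed at the knob it slides without tipping.
- caddy: Matte white caddy, fixed. Origin: on the timber, where a stop's centre is when fully home in its floorless bay; +x from open mouth to back, z up. Bay walls 16 mm high: back face at x = 55 mm, side faces at y = +-63 mm from x = -52 mm back, flared lips out to x = -75 mm (there y = +-74 mm). Behind, from x = 100 to 222 mm, 156 mm wide, stands its lidded bin, 113 mm high.
- table: The timber island top, level, at z = 0; it surrounds the robot's base.
- bowl: White ceramic bowl, 120 mm across, 55 mm high, a bystander; origin under its centre.
- canister: Steel canister with a toggle clasp, 94 mm across, 136 mm high, a bystander; origin under its centre.
- spoon: Wooden spoon, 240 mm long, lying along its x (handle to -x) and 12 mm high, a bystander near the stops; origin beneath its middle.
- scraper: Plastic scraper, 220 mm long, lying along its x (handle to -x) and 12 mm high, a bystander near the stops; origin beneath its middle.
- mug: Blue ceramic mug, 80 mm across, 90 mm high, a bystander; origin under its centre.
- pepper_mill: Dark wooden pepper mill, 54 mm across, 165 mm high, a bystander; origin under its centre.
- jam_jar: Closed glass jar, 70 mm across, 90 mm high, a bystander; origin under its centre.
Mind the look-alikes: they are no part of the job. What is shaped like the stop_c but blue or pink is not meant. Leave any turquoise look-alike of the stop_b alone.

How it is judged (in metres and radians):
On the way, in this order (a step that is already met when the one before it is completed fails the run):
1. each of the three stops has been dragged at least 50 mm from its start and stands on the timber (distance of each of stop_a, stop_b, stop_c from where it was at the start of the episode above 0.05 m and height (world z) of each of stop_a, stop_b, stop_c below 0.006 m and angle between each of stop_a, stop_b, stop_c's own z axis and vertical below 0.15 rad), for 0.1 s.
2. the slick stop is fully home in the bay (((x of stop_a in the frame of caddy between -0.005 and 0.005 m and y of stop_a in the frame of caddy between -0.012 and 0.012 m) or (x of stop_b in the frame of caddy between -0.005 and 0.005 m and y of stop_b in the frame of caddy between -0.012 and 0.012 m) or (x of stop_c in the frame of caddy between -0.005 and 0.005 m and y of stop_c in the frame of caddy between -0.012 and 0.012 m)) and horizontal distance between pad_slick_sole and caddy below 0.02 m), for 0.2 s.
At the end, for the whole second after the job is handed in: The slick stop stands flat on the timber in the caddy's bay, its centre within 5 mm of fully home along the bay and 12 mm across it; the two gripping stops stand flat on the timber, at least 100 mm (centre to centre) from the home place; all are at rest and released (all of step 2 and horizontal distance between each of pad_grip1_sole, pad_grip2_sole and caddy above 0.1 m and height (world z) of stop_a between -0.004 and 0.004 m and angle between each of stop_a, stop_b, stop_c's own z axis and vertical below 0.06 rad and linear speed of each of stop_a, stop_b, stop_c below 0.01 m/s and height (world z) of stop_b between -0.004 and 0.004 m and height (world z) of stop_c between -0.004 and 0.004 m); the robot touches nothing.
It fails at once if a stop was lifted more than 10 mm off the timber (height (world z) of any of stop_a, stop_b, stop_c above 0.01 m).
It fails at once if a stop was tipped by more than 0.3 rad (angle between any of stop_a, stop_b, stop_c's own z axis and vertical above 0.3 rad).
It fails at once if a stop was pressed onto the timber with more than 35 N (its own weight is 8 N) (contact force between any of pad_slick_sole, pad_grip1_sole, pad_grip2_sole and table above 35 N).
It fails at once if a stop was pushed against the caddy with more than 25 N (contact force between any of stop_a, stop_b, stop_c and caddy above 25 N).
It fails at once if a bystander was shifted by more than 20 mm (distance of any of bowl, canister, spoon, scraper, mug, pepper_mill, jam_jar from where it was at the start of the episode above 0.02 m).
It also fails if it takes over 72 s, if anything falls off the work surface, if the arm or the gripper's body presses on something with over 40 N, if the wrist force passes 120 N, or if a joint passes its speed limit or range.

ROBOT

A 6-joint arm with a two-finger parallel gripper is mounted at the origin on the work surface. World frame = base frame: x ahead of the robot, y to its left, z up, the work surface at z = 0. Lengths are in m, angles in degrees, forces in N, time in s.
With the tool pointing down it reaches from about 0.4 to 0.825 m from the base axis. Payload 7 kg.
Tool frame: the origin (TCP) lies midway between the tips of the shut fingers; the grasp point (between the pads) lies 19 mm behind it (r.hold_point_z is the distance from the TCP to the grasp point, in m); y points along the fingers, z is the direction in which the jaws open and shut, and the axes are right-handed (so a half turn about y gives the same grasp; the last joint's range is limited). The gripper opens to 88 mm and grips with 3 to 60 N. Pads are 19 mm wide; open, the fingers measure 130 mm over their backs; the gripper's body (78 mm by 193 mm) begins 47 mm behind the grasp point.
Start: joints at [-58.379, 20.546, 0.682, 0, -70.136, -16.507], TCP at [0.176, -0.652, 0.227] pointing down, gripper open.
Joint ranges: [-176.03, 176.03], [-82.01, 121.73], [-58.28, 71.71], [-173.87, 95.51], [-174.79, -0.11], [-173.66, 173.66]. Speed limits (degrees/s): [136.94, 136.94, 172.46, 180, 180, 180].

INTERFACE

Orientations are given as [roll, pitch, yaw] about the fixed x, y, z axes, in that order (R = Rz(yaw) Ry(pitch) Rx(roll)).
In Python, from plant import r, imaging gives the robot as it stands.
- The arm moves only by the tool drive_tool, never from a script. Its argument "deltas" is a list of rows, each a list of 6 numbers: the shift along the world's x, y, z in cm, then the turn, a rotation vector about the world's x, y, z in rad. In form: [[tx, ty, tz, rx, ry, rz], ...]. A call has exactly 8 rows; each row is the pose to reach, as a shift and turn from the pose commanded when the call began; what a row does not reach only later rows make up. A row lasts 1/12 s, in which the tool goes at most 41.7 mm and 7.16 degrees, less where a joint would pass 70% of its speed; a pose out of reach is approached as far as the arm can. A call with a gripper value outside its range is refused whole. "claw" is the opening, from 0 (shut) to 1 (fully open), set as the call begins (left out, the last holds). The fingers move at their own pace and stop on an object; "squeeze" is the grip in N (left out, the last holds). Time passes only in rows, so rows that repeat a pose let the fingers close, or fill a call up. It gives the time, the measured TCP pose, the force and the opening at its end, in the units of the state.
- r.get_state(): the state, without advancing time (a new reading comes with each control period).
- imaging.capture(name): name is "side" or "top"; returns the picture (420x560x3 uint8, red, green, blue); there is no depth.
- imaging.get_calibration(name): a dict with "mtx" (3x3 intrinsics, pixels), "R" (3x3) and "t" (3): a world point X has camera coordinates R X + t. Camera axes: x right, y down, z forward; pixel columns grow to the right and rows downward; lengths in m; the calibration is good to about 2 mm. A picture is of the moment at which its call begins. get_calibration takes no time and is no camera call.
- r.close_job(): hands the job in, once; it reports no verdict.
Trained networks look in the newest picture that a camera, given by its name, has taken for a name from the list of things; names that differ only in an ending like _2 or _b are one class to them, and where a whole thing is asked for, a point or a joint stands for the part that bears it (a point fixed in the world has none). Each returns a list of dicts, best first, with "score" (0 to 1); they miss things now and then, are a little off and sometimes report something else, mostly with a low value. They report only what shows in the picture. A call takes as long as a camera call. They do not tell look-alikes from the thing itself.
- imaging.search_frame(camera, label): "bbox" ([left, top, right, bottom] in pixels, round what is visible of it).
- imaging.outline_of(camera, label): "region" (420x560 bool, what is visible of it) and "bbox" ([left, top, right, bottom] in pixels, round what is visible of it).
- imaging.landmark_of(camera, label): "position" ([column, row] in pixels: a listed point, or the origin of a listed thing).
The state is a dict: "time_s": time; "joints": joint angles; "qd": joint speeds; "joint_torque": joint torques, N m; "tcp_pos": TCP position; "eef_rot": TCP orientation; "contact_force": force on the tool from outside, world axes, zero at the start; "moment": the same for the moment, N m; "gripper_width": finger opening in m.
Only numpy, scipy, OpenCV 4.12 (cv2) and the standard library are available. Lean on these libraries where they do the work, as an engineer would, in place of code of your own. Each camera call takes 0.05 s, during which the arm holds its last target.

## Working session

There is one attempt and no reset: what is moved stays moved. The work goes in short steps, Python scripts to look and compute and a tool call to move; the robot and the scene stay as the last step left them, time stands still between calls to the robot, and variables do not carry over. Pictures are saved under pics/ and viewed, and the job is handed in when it is done.

Besides the shell and the picture viewer there is one more tool, called as a command line: name --pt "numbers of a row" for each row, then --argument value for the rest. drive_tool: Moves the arm, as the interface text tells. Its arguments: {"type":"object","properties":{"deltas":{"type":"array"},"claw":{"type":"number"},"squeeze":{"type":"number"}},"required":["deltas"]}

```bash
mkdir -p pics; ls
cat > h.py <<'E'
from plant import r, imaging
import numpy as np, cv2
def proj(cam,X):
    c=imaging.get_calibration(cam);K=np.array(c['mtx']);R=np.array(c['R']);t=np.array(c['t'])
    p=K@(R@np.array(X,float)+t);return p[:2]/p[2]
def back(cam,uv,z):
    c=imaging.get_calibration(cam);K=np.array(c['mtx']);R=np.array(c['R']);t=np.array(c['t'])
    d=R.T@np.linalg.solve(K,[uv[0],uv[1],1.]);o=-R.T@t
    return o+d*(z-o[2])/d[2]
def snap(cam,fn):
    im=imaging.capture(cam);cv2.imwrite('pics/'+fn,cv2.cvtColor(im,cv2.COLOR_RGB2BGR));return im
E
python3 - <<'E'
from h import *
np.set_printoptions(precision=3,suppress=True)
for c in('side','top'):
    snap(c,c+'0.png'); k=imaging.get_calibration(c); print(c,np.array(k['mtx']),-np.array(k['R']).T@np.array(k['t']))
for n in('stop_a','caddy'):
  for f in (imaging.landmark_of,imaging.search_frame):
    for d in f('top',n): print(n,d)
print(r.get_state())
E
```

```text
pics
side [[501.853   0.    283.726]
 [  0.    501.853 218.311]
 [  0.      0.      1.   ]] [0.071 1.194 1.133]
top [[381.068   0.    285.151]
 [  0.    381.068 216.997]
 [  0.      0.      1.   ]] [ 0.368 -0.002  1.065]
stop_a {'position': [469.2, 173.5], 'score': 0.89}
stop_a {'position': [382.5, 312.0], 'score': 0.84}
stop_a {'position': [416.8, 223.4], 'score': 0.79}
stop_a {'position': [344.9, 230.9], 'score': 0.77}
stop_a {'position': [416.0, 145.6], 'score': 0.76}
stop_a {'position': [286.2, 218.2], 'score': 0.65}
stop_a {'bbox': [366.0, 292.2, 402.8, 336.3], 'score': 0.9}
stop_a {'bbox': [398.0, 200.6, 441.5, 243.5], 'score': 0.84}
stop_a {'bbox': [327.5, 212.0, 364.4, 249.2], 'score': 0.81}
stop_a {'bbox': [266.6, 199.3, 304.0, 237.4], 'score': 0.77}
stop_a {'bbox': [449.4, 155.9, 494.6, 193.4], 'score': 0.67}
stop_a {'bbox': [399.4, 127.1, 437.9, 167.0], 'score': 0.6}
caddy {'bbox': [149.7, 109.4, 219.2, 224.8], 'score': 0.77}
{'time_s': 0.3, 'joints': array([-58.379,  20.563,   0.666,  -0.005, -70.134, -16.508]), 'qd': array([-0.088, -0.089,  0.148,  0.076,  0.022, -0.132]), 'joint_torque': array([  0.001, -58.181,  29.282,   6.99 ,   0.009,  -0.   ]), 'tcp_pos': array([ 0.176, -0.652,  0.226]), 'eef_rot': array([-89.969,   0.004,  15.111]), 'contact_force': array([-0.282, -0.278, -1.009]), 'moment': array([-0.039,  0.026,  0.008]), 'gripper_width': 0.08800205976699972}
```

View pics/top0.png

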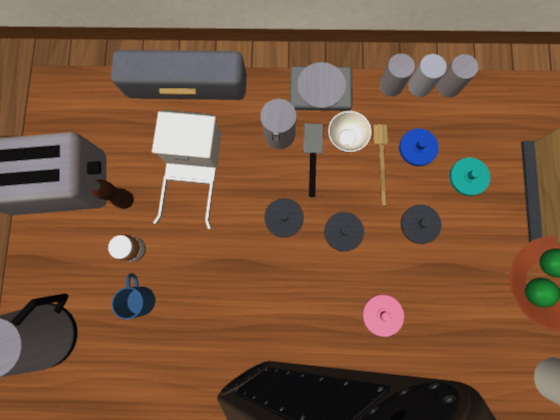

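View pics/side0.png

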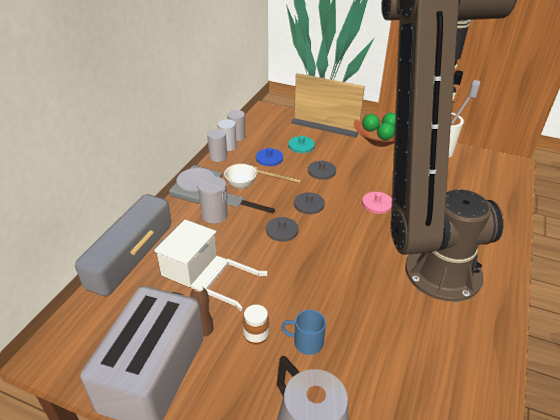

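Run:
```python
from h import *
np.set_printoptions(precision=4,suppress=True)
im=imaging.capture('top'); ims=imaging.capture('side')
for cam in('top','side'):
  for d in imaging.outline_of(cam,'stop_a'):
    m=d['region']; px=np.argwhere(m)[:,::-1]; c=px.mean(0); b=d['bbox']
    print(cam,d['score'],c,(imaging.capture(cam)[m].mean(0)) , back(cam,c+.0,0.009)[:2])
for n in('caddy','spoon','scraper','bowl','canister','mug','pepper_mill','jam_jar'):
  for cam in('top','side'):
    L=imaging.landmark_of(cam,n)
    print(n,cam,[(l['score'],back(cam,l['position'],0)[:2]) for l in L[:2]])
big=cv2.resize(im[100:240,130:240],None,fx=5,fy=5,interpolation=cv2.INTER_CUBIC)
cv2.imwrite('pics/cad.png',big[:,:,::-1][:600])
bs=cv2.resize(ims[210:320,145:285],None,fx=5,fy=5,interpolation=cv2.INTER_CUBIC)
cv2.imwrite('pics/cads.png',bs[:,:,::-1])
```

```text
top 0.97 [382.6942 314.0502] [219.2688 130.466  155.9431] [ 0.2764 -0.2499]
top 0.95 [283.9222 217.0819] [61.5029 61.9256 65.3648] [0.5354 0.021 ]
top 0.87 [343.8152 230.858 ] [62.686  62.2823 65.1015] [ 0.4996 -0.1466]
top 0.86 [418.7217 146.292 ] [ 32.3373  74.2894 173.4435] [ 0.7484 -0.3625]
top 0.73 [421.0929 223.4375] [62.9509 61.914  64.1013] [ 0.5243 -0.3613]
top 0.66 [469.9444 175.5907] [ 37.3946 151.3575 138.5197] [ 0.6639 -0.5039]
top 0.63 [283.0248 249.7647] [136.9161  82.6682  45.1568] [0.4438 0.0216]
top 0.32 [132.8391 299.228 ] [37.7033 56.1722 74.7009] [0.3012 0.4286]
side 0.97 [281.4668 229.0119] [93.5656 90.7871 92.1363] [0.5301 0.0259]
side 0.91 [320.8755 169.9716] [95.1223 90.2118 89.179 ] [ 0.5199 -0.3529]
side 0.84 [300.2049 144.4771] [ 53.2141 169.9388 159.0214] [ 0.6584 -0.4925]
side 0.77 [308.3292 202.9221] [95.1398 90.3062 89.908 ] [ 0.4949 -0.1414]
side 0.73 [376.6782 202.4424] [235.5978 138.2011 163.83  ] [ 0.2701 -0.242 ]
side 0.6 [268.9233 157.0248] [ 64.4975  95.3267 186.4035] [ 0.7403 -0.3543]
side 0.23 [240.3514 175.4521] [221.7236 218.623  208.9297] [
[... 167 characters left out ...]
0.7049, -0.2594]))]
spoon side [(0.72, array([0.5772, 0.309 ])), (0.57, array([ 0.6679, -0.2433]))]
scraper top [(0.76, array([ 0.7048, -0.0576]))]
scraper side [(0.69, array([ 0.7199, -0.0655]))]
bowl top [(0.84, array([ 0.7781, -0.1602]))]
bowl side [(0.97, array([ 0.7667, -0.1681])), (0.69, array([ 0.4851, -0.1567]))]
canister top []
canister side [(0.71, array([0.781 , 0.0517]))]
mug top [(0.94, array([0.2932, 0.414 ]))]
mug side [(0.58, array([0.2948, 0.4042]))]
pepper_mill top [(0.83, array([0.5801, 0.4791]))]
pepper_mill side [(0.77, array([0.5728, 0.4848]))]
jam_jar top [(0.75, array([0.4321, 0.4428]))]
jam_jar side [(0.84, array([0.4401, 0.4407])), (0.27, array([ 0.5228, -0.3624]))]
```

```bash
ls -la pics
```

```text
total 1204
drwxr-xr-x 2 agent agent   4096 Dec  6 15:27 .
drwxr-xr-x 3 agent agent   4096 Dec  6 15:26 ..
-rw-r--r-- 1 agent agent 225734 Dec  6 15:27 cad.png
-rw-r--r-- 1 agent agent 354638 Dec  6 15:27 cads.png
-rw-r--r-- 1 agent agent 359273 Dec  6 15:27 side0.png
-rw-r--r-- 1 agent agent 276483 Dec  6 15:27 top0.png
```

View caddy.

View pics/cad.png

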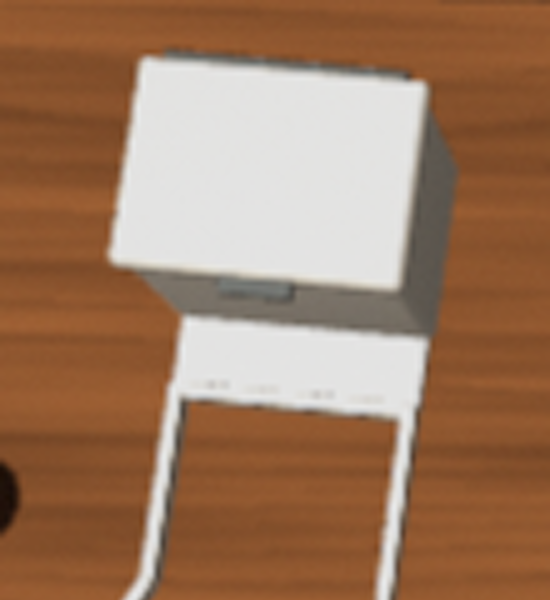

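View pics/cads.png

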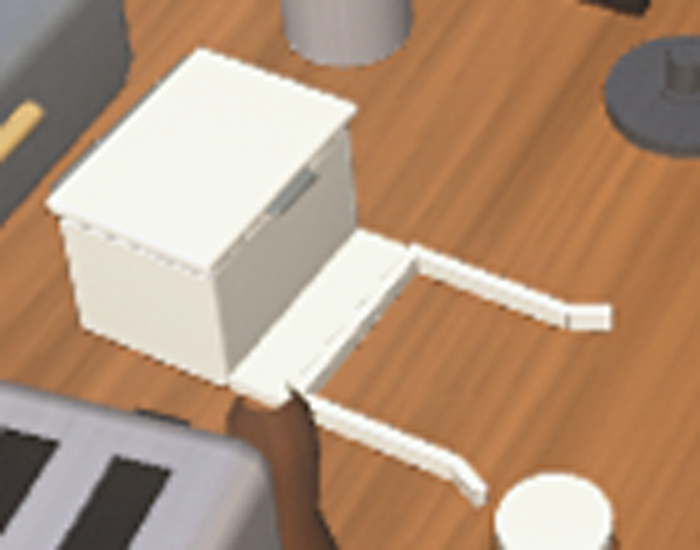

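Run:
```python
import cv2
im=cv2.imread('pics/top0.png'); s=cv2.imread('pics/side0.png')
cv2.imwrite('pics/c1.png',cv2.resize(im[160:232,150:220],None,fx=8,fy=8,interpolation=cv2.INTER_CUBIC))
cv2.imwrite('pics/c2.png',cv2.resize(s[250:312,190:275],None,fx=8,fy=8,interpolation=cv2.INTER_CUBIC))
```

```text
(no output)
```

View pics/c1.png

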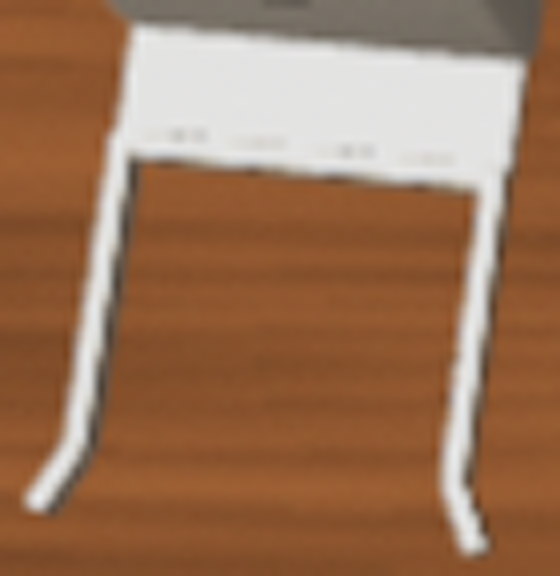

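View pics/c2.png

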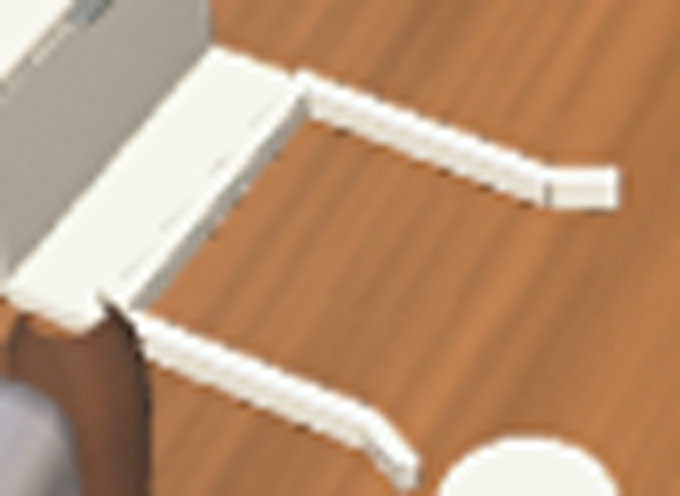

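```bash
cat >> h.py <<'E'
from scipy.optimize import least_squares
def sil(cam,x,y):
    m=np.zeros((420*4,560*4),np.uint8);a=np.linspace(0,2*np.pi,60)
    for rad,z0,z1 in((.055,0,.016),(.012,.016,.046)):
        P=np.array([proj(cam,[x+rad*np.cos(t),y+rad*np.sin(t),z]) for z in(z0,z1) for t in a])
        h=cv2.convexHull((P*4+1.5).astype(np.float32)).astype(np.int32); cv2.fillConvexPoly(m,h,1)
    q=np.argwhere(m)[:,::-1].mean(0); return (q-1.5)/4
def fitstop(cam,c,guess):
    p=np.array(guess[:2],float)
    for _ in range(5):
        s=sil(cam,*p); p=p+(back(cam,c,.009)-back(cam,s,.009))[:2]
    return p
def stops(cam,names=('stop_a',)):
    im=imaging.capture(cam);out=[]
    for d in imaging.outline_of(cam,'stop_a'):
        m=d['region'];v=im[m].mean(0)
        if v.max()-v.min()>25: continue
        c=np.argwhere(m)[:,::-1].mean(0); out.append((d['score'],m.sum(),fitstop(cam,c,back(cam,c,.009))))
    return out
E
cat > cad.py <<'E'
from h import *
T=[((131,154),(55,63,16)),((480,185),(55,-63,16)),((90,435),(-52,63,16)),((441,487),(-52,-63,16)),((462,552),(-75,-74,16))]
S=[((302,97),(55,-63,16)),((128,308),(55,63,16)),((548,205),(-52,-63,0)),((125,10000),None)]
obs=[('top',150+u/8-.44,160+v/8-.44,P) for (u,v),P in T]+[('side',190+u/8-.44,250+v/8-.44,P) for (u,v),P in S if P]
def res(p,o=obs,full=False):
    c,s=np.cos(p[2]),np.sin(p[2]);e=[]
    for cam,u,v,P in o:
        P=np.array(P)/1000;X=[p[0]+c*P[0]-s*P[1],p[1]+s*P[0]+c*P[1],P[2]]
        e+=list(proj(cam,X)-[u,v])
    return np.array(e)
for o in(obs,obs[:5],obs[5:]):
    f=least_squares(res,[.57,.3,-.1],args=(o,)); print(np.round(f.x,4),np.degrees(f.x[2]).round(1),np.round(f.fun,1))
E
python3 cad.py
python3 - <<'E'
from h import *
for c in('top','side'):
    for o in stops(c): print(c,o[0],o[1],o[2].round(4))
print(r.get_state()['time_s'])
E
```

```text
[ 0.5783  0.3008 -0.0817] -4.7 [-0.1  0.1  0.1  0.5 -0.7  1.9 -0.1 -0.2  0.1  0.2 -0.3 -1.7 -1.2 -1.
 -0.8  0.1]
[ 0.5799  0.3003 -0.0908] -5.2 [ 0.3 -0.6  0.4  0.1 -0.6  1.1 -0.1 -0.5 -0.  -0.1]
[ 0.5739  0.3025 -0.0521] -3.0 [-0.1 -0.8  0.1  0.4 -0.1  0.4]Traceback (most recent call last):
  File "<stdin>", line 3, in <module>
  File "h.py", line 29, in stops
    c=np.argwhere(m)[:,::-1].mean(0); out.append((d['score'],m.sum(),fitstop(cam,c,back(cam,c,.009))))
                                                                     ~~~~~~~^^^^^^^^^^^^^^^^^^^^^^^^
  File "h.py", line 22, in fitstop
    s=sil(cam,*p); p=p+(back(cam,c,.009)-back(cam,s,.009))[:2]
  File "h.py", line 16, in sil
    P=np.array([proj(cam,[x+rad*np.cos(t),y+rad*np.sin(t),z]) for z in(z0,z1) for t in a])
                ~~~~^^^^^^^^^^^^^^^^^^^^^^^^^^^^^^^^^^^^^^^^^
  File "h.py", line 4, in proj
    c=imaging.get_calibration(cam);K=np.array(c['mtx']);R=np.array(c['R']);t=np.array(c['t'])
ValueError: time passes only in moves, steps and waits
```

```bash
python3 - <<'E'
s=open('h.py').read()
s=s.replace("def proj","_C={}\ndef cal(c):\n    if c not in _C: _C[c]=imaging.get_calibration(c)\n    return _C[c]\ndef proj",1).replace("c=imaging.get_calibration(cam)","c=cal(cam)")
open('h.py','w').write(s)
E
python3 - <<'E'
from h import *
for c in('top','side'):
    for o in stops(c): print(c,o[0],o[1],o[2].round(4))
print(r.get_state()['time_s'])
E
```

```text
top 0.77 1249 [ 0.524  -0.3609]
top 0.76 1228 [ 0.4996 -0.1471]
top 0.55 1265 [0.5351 0.0196]
side 0.91 504 [ 0.4929 -0.142 ]
side 0.87 398 [ 0.5188 -0.3537]
side 0.58 621 [0.5319 0.0239]
2.35
```

drive_tool --pt "3.4 2.9 -1 0 0 -0.05" --pt "6.8 5.8 -2 0 0 -0.1" --pt "10.2 8.7 -3 0 0 -0.15" --pt "13.6 11.6 -4 0 0 -0.2" --pt "17 14.5 -5 0 0 -0.25" --pt "20.4 17.4 -6 0 0 -0.3" --pt "23 20 -7 0 0 -0.345" --pt "26 22.5 -7.7 0 0 -0.345" --claw 1 --squeeze 12

```text
time_s: 3.02
tcp_pos: [0.4229, -0.4372, 0.153]
eef_rot: [-90.0, -0.0, -4.8]
contact_force: [-0.2, -0.1, 0.7]
gripper_width: 0.0876
```

drive_tool --pt "3 2.5 -1 0 0 0" --pt "6 5 -2.5 0 0 0" --pt "8.55 7 -4.5 0 0 0" --pt "8.55 7 -7 0 0 0" --pt "8.55 7 -8.5 0 0 0" --pt "8.55 7 -9 0 0 0" --pt "8.55 7 -9 0 0 0" --pt "8.55 7 -9 0 0 0"

```text
time_s: 3.68
tcp_pos: [0.5075, -0.3694, 0.064]
eef_rot: [-90.0, -0.0, -4.7]
contact_force: [0.7, -0.1, 0.5]
gripper_width: 0.088
```

Run:
```python
from h import *
for c in('top','side'):
    im=snap(c,c+'1.png')
t=cv2.imread('pics/top1.png')[170:290,350:490]; s=cv2.imread('pics/side1.png')[110:230,250:390]
cv2.imwrite('pics/z1.png',np.hstack([cv2.resize(q,(400,343),interpolation=2) for q in(t,s)]))
```

```text
(no output)
```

View pics/z1.png

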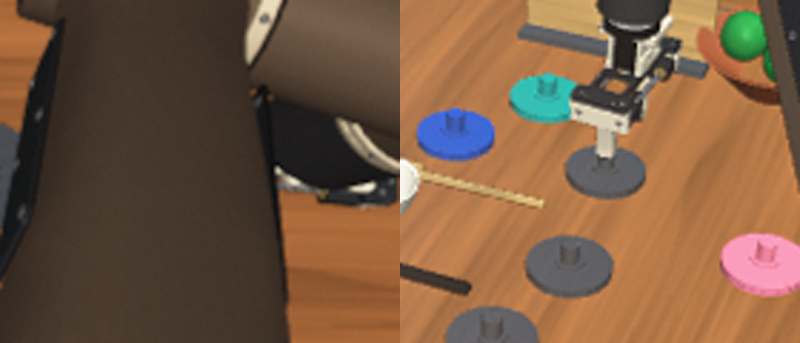

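drive_tool --pt "0.7 0.6 0 0 0 0" --pt "1.4 1.2 0 0 0 0" --pt "1.4 1.2 -1 0 0 0" --pt "1.4 1.2 -2 0 0 0" --pt "1.4 1.2 -3 0 0 0" --pt "1.4 1.2 -3.6 0 0 0" --pt "1.4 1.2 -3.6 0 0 0" --pt "1.4 1.2 -3.6 0 0 0"

```text
time_s: 4.45
tcp_pos: [0.5208, -0.3569, 0.0265]
eef_rot: [-90.0, 0.1, -4.7]
contact_force: [1.1, 0.4, 0.2]
gripper_width: 0.0875
```

drive_tool --pt "0 0 0 0 0 0" --pt "0 0 0 0 0 0" --pt "0 0 0 0 0 0" --pt "0 0 0 0 0 0" --pt "0 0 0 0 0 0" --pt "0 0 0 0 0 0" --pt "0 0 0 0 0 0" --pt "0 0 0 0 0 0" --claw 0

```text
time_s: 5.12
tcp_pos: [0.5214, -0.3569, 0.0275]
eef_rot: [-90.0, -0.0, -4.7]
contact_force: [-0.6, -0.2, -0.3]
gripper_width: 0.0397
```

drive_tool --pt "0 0 0 0 0 0" --pt "0 0 0 0 0 0" --pt "0 0 0 0 0 0" --pt "0 0 0 0 0 0" --pt "-0.4 0 0 0 0 0" --pt "-0.8 0 0 0 0 0" --pt "-1.2 0 0 0 0 0" --pt "-1.6 0 0 0 0 0"

```text
time_s: 5.78
tcp_pos: [0.5051, -0.3568, 0.0274]
eef_rot: [-90.0, -0.0, -4.6]
contact_force: [1.5, 0.2, -1.4]
gripper_width: 0.0236
```

drive_tool --pt "-0.4 0 0 0 0 0" --pt "-0.9 0 0 0 0 0" --pt "-1.4 0 0 0 0 0" --pt "-1.9 0 0 0 0 0" --pt "-2.4 0 0 0 0 0" --pt "-2.9 0 0 0 0 0" --pt "-3.4 0 0 0 0 0" --pt "-3.9 0 0 0 0 0"

```text
time_s: 6.45
tcp_pos: [0.4658, -0.3569, 0.0274]
eef_rot: [-90.0, -0.0, -4.7]
contact_force: [1.4, -1.0, -1.2]
gripper_width: 0.0238
```

drive_tool --pt "-0.4 0 0 0 0 0" --pt "-0.8 0 0 0 0 0" --pt "-1.2 0 0 0 0 0" --pt "-1.6 0 0 0 0 0" --pt "-1.9 0 0 0 0 0" --pt "-2.2 0 0 0 0 0" --pt "-2.2 0 0 0 0 0" --pt "-2.2 0 0 0 0 0"

```text
time_s: 7.12
tcp_pos: [0.4435, -0.3568, 0.0274]
eef_rot: [-90.0, 0.1, -4.7]
contact_force: [-1.7, -0.3, 2.7]
gripper_width: 0.0235
```

drive_tool --pt "0 0 0 0 0 0" --pt "0 0 0 0 0 0" --pt "0 0 0 0 0 0" --pt "0 0 0 0 0 0" --pt "0 0 1 0 0 0" --pt "0 0 2.5 0 0 0" --pt "0 0 4 0 0 0" --pt "0 0 5 0 0 0" --claw 1

```text
time_s: 7.78
tcp_pos: [0.445, -0.3572, 0.0794]
eef_rot: [-90.0, -0.1, -4.6]
contact_force: [0.2, 0.2, 0.9]
gripper_width: 0.071
```

drive_tool --pt "0.6 2 0 0 0 0" --pt "1.5 6 0 0 0 0" --pt "2.5 10 0 0 0 0" --pt "3.5 14 0 0 0 0" --pt "4.5 18 0 0 0 0" --pt "5.3 21.2 0 0 0 0" --pt "5.3 21.2 0 0 0 0" --pt "5.3 21.2 0 0 0 0"

```text
time_s: 8.45
tcp_pos: [0.4981, -0.1431, 0.0781]
eef_rot: [-90.0, -0.1, -4.4]
contact_force: [0.2, 0.1, 0.3]
gripper_width: 0.0877
```

Run:
```python
from h import *
for c in('side',):
    snap(c,'side2.png')
    for o in stops(c): print(c,o[0],o[1],o[2].round(4))
print(r.get_state())
```

```text
side 0.96 455 [ 0.4418 -0.3525]
side 0.77 468 [ 0.4899 -0.1384]
side 0.69 608 [0.5304 0.0243]
{'time_s': 8.6, 'joints': array([ 5.41997945e+00,  1.45430701e+01, -3.00558679e+01, -2.83468926e-04,
       -4.54033886e+01, -1.00107916e+02]), 'qd': array([-0.93907739,  0.22814436, -0.19832576, -0.01930768,  0.11097715,
       -0.05051937]), 'joint_torque': array([ 7.87533335e-01, -4.29179764e+01,  2.22144985e+01,  5.26328713e+00,
       -7.76937534e-02, -1.36413608e-03]), 'tcp_pos': array([ 0.49711693, -0.14549375,  0.07757051]), 'eef_rot': array([-9.00002096e+01,  2.32599803e-03, -4.68813596e+00]), 'contact_force': array([-0.54149861, -0.50146796,  0.58029405]), 'moment': array([-0.04348022,  0.01831159,  0.00709853]), 'gripper_width': 0.08783178514210532}
```

View pics/side2.png

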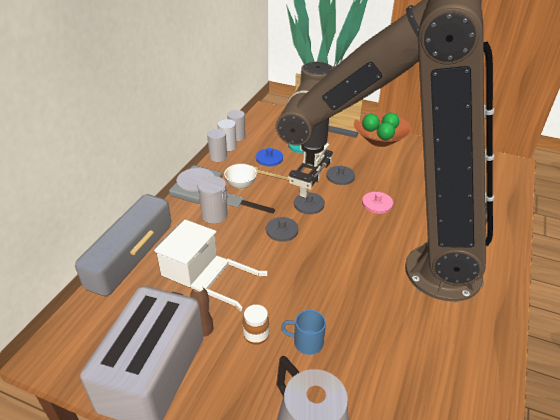

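drive_tool --pt "0 0 -0.5 0 0 0" --pt "0 0 -1.5 0 0 0" --pt "0 0 -2.5 0 0 0" --pt "0 0 -3.5 0 0 0" --pt "0 0 -4.4 0 0 0" --pt "0 0 -5 0 0 0" --pt "0 0 -5 0 0 0" --pt "0 0 -5 0 0 0" --claw 0.6

```text
time_s: 9.27
tcp_pos: [0.497, -0.145, 0.0268]
eef_rot: [-90.0, 0.1, -4.7]
contact_force: [-0.5, 0.1, 0.0]
gripper_width: 0.053
```

drive_tool --pt "0 0 0 0 0 0" --pt "0 0 0 0 0 0" --pt "0 0 0 0 0 0" --pt "0 0 0 0 0 0" --pt "0 0 0 0 0 0" --pt "0 0 0 0 0 0" --pt "0 0 0 0 0 0" --pt "0 0 0 0 0 0" --claw 0

```text
time_s: 9.93
tcp_pos: [0.4975, -0.1451, 0.0277]
eef_rot: [-90.0, -0.0, -4.6]
contact_force: [-1.5, -2.2, 5.3]
gripper_width: 0.0238
```

drive_tool --pt "-0.3 0 0 0 0 0" --pt "-0.8 0 0 0 0 0" --pt "-1.3 0 0 0 0 0" --pt "-1.8 0 0 0 0 0" --pt "-2.3 0 0 0 0 0" --pt "-2.8 0 0 0 0 0" --pt "-3.3 0 0 0 0 0" --pt "-3.8 0 0 0 0 0"

```text
time_s: 10.6
tcp_pos: [0.4595, -0.1448, 0.0277]
eef_rot: [-90.0, -0.1, -4.6]
contact_force: [3.8, -0.9, 2.7]
gripper_width: 0.0234
```

drive_tool --pt "-0.5 0 0 0 0 0" --pt "-1 0 0 0 0 0" --pt "-1.5 0 0 0 0 0" --pt "-2 0 0 0 0 0" --pt "-2.4 0 0 0 0 0" --pt "-2.8 0 0 0 0 0" --pt "-3.2 0 0 0 0 0" --pt "-3.6 0 0 0 0 0"

```text
time_s: 11.27
tcp_pos: [0.4237, -0.1448, 0.0277]
eef_rot: [-90.0, -0.1, -4.6]
contact_force: [5.1, 0.4, 2.0]
gripper_width: 0.0237
```

drive_tool --pt "0 0 0 0 0 0" --pt "0 0 0 0 0 0" --pt "0 0 0 0 0 0" --pt "0 0 0 0 0 0" --pt "0 0 1 0 0 0" --pt "0 0 2.5 0 0 0" --pt "0 0 4 0 0 0" --pt "0 0 5 0 0 0" --claw 0.7

```text
time_s: 11.93
tcp_pos: [0.4231, -0.145, 0.0781]
eef_rot: [-90.0, 0.0, -4.7]
contact_force: [-0.9, -0.2, -0.4]
gripper_width: 0.061
```

drive_tool --pt "1.6 2.5 0 0 0 0" --pt "3.6 5.5 0 0 0 0" --pt "5.6 8.5 0 0 0 0" --pt "7.6 11.5 0 0 0 0" --pt "9.6 14.5 0 0 0 0" --pt "11 16.7 0 0 0 0" --pt "11 16.7 0 0 0 0" --pt "11 16.7 0 0 0 0"

```text
time_s: 12.6
tcp_pos: [0.5333, 0.0231, 0.0766]
eef_rot: [-90.0, 0.1, -4.6]
contact_force: [-2.1, -0.4, 0.7]
gripper_width: 0.0614
```

drive_tool --pt "0 0 -0.5 0 0 0" --pt "0 0 -1.5 0 0 0" --pt "0 0 -2.5 0 0 0" --pt "0 0 -3.5 0 0 0" --pt "0 0 -4.4 0 0 0" --pt "0 0 -5 0 0 0" --pt "0 0 -5 0 0 0" --pt "0 0 -5 0 0 0"

```text
time_s: 13.27
tcp_pos: [0.5331, 0.0218, 0.0269]
eef_rot: [-90.0, 0.1, -4.7]
contact_force: [0.0, 0.4, -0.4]
gripper_width: 0.0614
```

drive_tool --pt "0 0 0 0 0 0" --pt "0 0 0 0 0 0" --pt "0 0 0 0 0 0" --pt "0 0 0 0 0 0" --pt "0 0 0 0 0 0" --pt "0 0 0 0 0 0" --pt "0 0 0 0 0 0" --pt "0 0 0 0 0 0" --claw 0

```text
time_s: 13.93
tcp_pos: [0.5333, 0.0218, 0.0276]
eef_rot: [-90.0, 0.0, -4.6]
contact_force: [-0.8, -1.8, 2.6]
gripper_width: 0.0237
```

drive_tool --pt "-0.3 0 0 0 0 0" --pt "-0.8 0 0 0 0 0" --pt "-1.3 0 0 0 0 0" --pt "-1.8 0 0 0 0 0" --pt "-2.3 0 0 0 0 0" --pt "-2.8 0 0 0 0 0" --pt "-3.3 0 0 0 0 0" --pt "-3.8 0 0 0 0 0"

```text
time_s: 14.6
tcp_pos: [0.4951, 0.0222, 0.0276]
eef_rot: [-90.0, -0.0, -4.6]
contact_force: [4.2, -0.7, -0.2]
gripper_width: 0.0235
```

drive_tool --pt "-0.5 0 0 0 0 0" --pt "-1 0 0 0 0 0" --pt "-1.5 0 0 0 0 0" --pt "-2 0 0 0 0 0" --pt "-2.4 0 0 0 0 0" --pt "-2.8 0 0 0 0 0" --pt "-3.2 0 0 0 0 0" --pt "-3.6 0 0 0 0 0"

```text
time_s: 15.27
tcp_pos: [0.4593, 0.0222, 0.0275]
eef_rot: [-90.0, -0.0, -4.6]
contact_force: [5.2, -0.4, 1.5]
gripper_width: 0.0234
```

drive_tool --pt "0 0 0 0 0 0" --pt "0 0 0 0 0 0" --pt "0 0 0 0 0 0" --pt "0 0 0 0 0 0" --pt "0 0 1 0 0 0" --pt "0 0 2.5 0 0 0" --pt "0 0 4 0 0 0" --pt "0 0 5 0 0 0" --claw 0.7

```text
time_s: 15.93
tcp_pos: [0.4592, 0.0219, 0.0782]
eef_rot: [-90.0, 0.0, -4.7]
contact_force: [0.6, 0.1, -0.3]
gripper_width: 0.061
```

Run:
```python
from h import *
im=cv2.imread('pics/top0.png')
cv2.imwrite('pics/z3.png',cv2.resize(im[110:260,260:440],None,fx=4,fy=4,interpolation=2))
s=cv2.imread('pics/side0.png')
cv2.imwrite('pics/z4.png',cv2.resize(s[130:260,200:360],None,fx=4.5,fy=4.5,interpolation=2))
for o in [(312,196),(384,205),(313,152),(380,143)]: print(back('top',o,.012))
for o in [(274,211),(299,181)]: print(back('side',o,.006))
```

```text
[ 0.59654278 -0.05703873  0.012     ]
[ 0.57420076 -0.2587471   0.012     ]
[ 0.72571911 -0.05873502  0.012     ]
[ 0.75556893 -0.25099479  0.012     ]
[ 0.59128241 -0.0544671   0.006     ]
[ 0.57362937 -0.25525103  0.006     ]
```

View pics/z3.png

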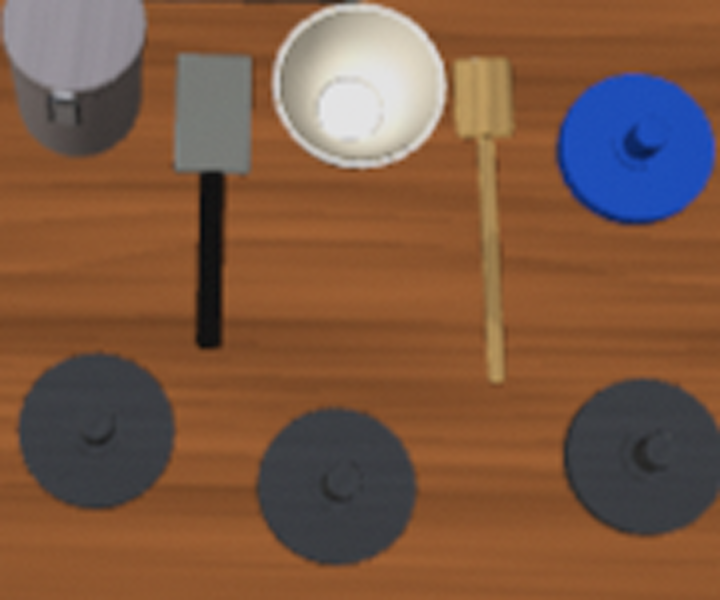

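View pics/z4.png

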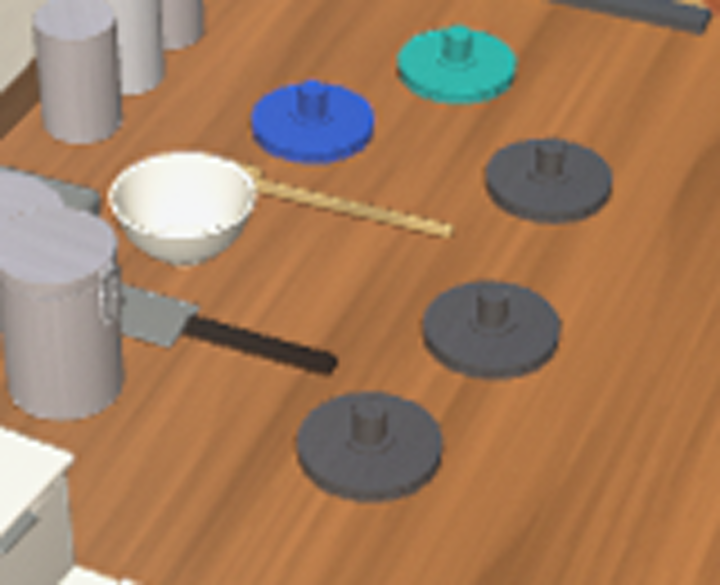

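drive_tool --pt "0 0 -1.5 0 0 0" --pt "0 0 -3 0 0 0" --pt "0 0 -4.2 0 0 0" --pt "0 0 -5 0 0 0" --pt "0 0 -5 0 0 0" --pt "0 0 -5 0 0 0" --pt "0 0 -5 0 0 0" --pt "0 0 -5 0 0 0"

```text
time_s: 16.6
tcp_pos: [0.4598, 0.0223, 0.0279]
eef_rot: [-90.0, -0.0, -4.6]
contact_force: [-0.3, -0.1, -0.2]
gripper_width: 0.0614
```

drive_tool --pt "0 0 0 0 0 0" --pt "0 0 0 0 0 0" --pt "0 0 0 0 0 0" --pt "0 0 0 0 0 0" --pt "0 0 0 0 0 0" --pt "0 0 0 0 0 0" --pt "0 0 0 0 0 0" --pt "0 0 0 0 0 0" --claw 0

```text
time_s: 17.27
tcp_pos: [0.4594, 0.0221, 0.0274]
eef_rot: [-90.0, -0.0, -4.7]
contact_force: [-0.4, -0.2, 1.5]
gripper_width: 0.0233
```

drive_tool --pt "-0.6 -0.2 0 0 0 0" --pt "-1.4 -0.4 0 0 0 0" --pt "-2.2 -0.6 0 0 0 0" --pt "-3 -0.8 0 0 0 0" --pt "-3.8 -1 0 0 0 0" --pt "-4.6 -1.2 0 0 0 0" --pt "-5.2 -1.4 0 0 0 0" --pt "-5.6 -1.5 0 0 0 0"

```text
time_s: 17.93
tcp_pos: [0.4023, 0.0068, 0.0275]
eef_rot: [-90.0, 0.0, -4.6]
contact_force: [2.4, 0.4, -2.8]
gripper_width: 0.0236
```

drive_tool --pt "0 0 0 0 0 0" --pt "0 0 0 0 0 0" --pt "0 0 0 0 0 0" --pt "0 0 0 0 0 0" --pt "0 0 1 0 0 0" --pt "0 0 2.5 0 0 0" --pt "0 0 4 0 0 0" --pt "0 0 5 0 0 0" --claw 0.7

```text
time_s: 18.6
tcp_pos: [0.4036, 0.0071, 0.0783]
eef_rot: [-90.0, 0.0, -4.7]
contact_force: [0.1, -0.3, 0.3]
gripper_width: 0.061
```

drive_tool --pt "1 -2 0 0 0 0" --pt "2 -6 0 0 0 0" --pt "3 -10 0 0 0 0" --pt "4 -14 0 0 0 0" --pt "4 -18 0 0 0 0" --pt "4 -22 0 0 0 0" --pt "4 -26 0 0 0 0" --pt "4 -29 0 0 0 0"

```text
time_s: 19.27
tcp_pos: [0.4428, -0.2857, 0.0769]
eef_rot: [-90.0, 0.1, -4.7]
contact_force: [1.0, 1.4, 0.8]
gripper_width: 0.0612
```

drive_tool --pt "0 -3 0 0 0 0" --pt "0 -5.5 -1 0 0 0" --pt "0 -7.3 -2 0 0 0" --pt "0 -7.3 -3 0 0 0" --pt "0 -7.3 -4 0 0 0" --pt "0 -7.3 -5 0 0 0" --pt "0 -7.3 -5 0 0 0" --pt "0 -7.3 -5 0 0 0"

```text
time_s: 19.93
tcp_pos: [0.4431, -0.355, 0.0268]
eef_rot: [-90.0, 0.1, -4.6]
contact_force: [-0.4, 0.2, -0.4]
gripper_width: 0.0614
```

drive_tool --pt "0 0 0 0 0 0" --pt "0 0 0 0 0 0" --pt "0 0 0 0 0 0" --pt "0 0 0 0 0 0" --pt "0 0 0 0 0 0" --pt "0 0 0 0 0 0" --pt "0 0 0 0 0 0" --pt "0 0 0 0 0 0" --claw 0 --squeeze 10

```text
time_s: 20.6
tcp_pos: [0.4435, -0.356, 0.0276]
eef_rot: [-90.0, -0.0, -4.7]
contact_force: [-0.0, 1.1, 2.4]
gripper_width: 0.0238
```

drive_tool --pt "0.4 0.7 0 0 0 0" --pt "1.1 2 0 0 0 0" --pt "1.9 3.5 0 0 0 0" --pt "2.7 5 0 0 0 0" --pt "3.5 6.5 0 0 0 0" --pt "4.3 8 0 0 0 0" --pt "5 9.2 0 0 0 0" --pt "5.4 9.9 0 0 0 0"

```text
time_s: 21.27
tcp_pos: [0.4982, -0.2559, 0.0276]
eef_rot: [-90.0, -0.0, -4.6]
contact_force: [-2.3, -3.0, 3.1]
gripper_width: 0.0235
```

drive_tool --pt "0.7 1.2 0 0 0 0" --pt "1.4 2.4 0 0 0 0" --pt "2.1 3.6 0 0 0 0" --pt "2.8 4.8 0 0 0 0" --pt "3.5 6 0 0 0 0" --pt "4.2 7.2 0 0 0 0" --pt "4.8 8.3 0 0 0 0" --pt "4.8 9 0 0 0 0"

```text
time_s: 21.93
tcp_pos: [0.5474, -0.1654, 0.0276]
eef_rot: [-90.0, -0.1, -4.6]
contact_force: [0.6, -4.1, 4.6]
gripper_width: 0.0238
```

drive_tool --pt "0 1.2 0 0 0 0" --pt "0 2.4 0 0 0 0" --pt "0 3.6 0 0 0 0" --pt "-0.2 4.7 0 0 0 0" --pt "-0.8 6 0 0 0 0" --pt "-1.4 7.4 0 0 0 0" --pt "-2 8.8 0 0 0 0" --pt "-2.6 10.3 0 0 0 0"

```text
time_s: 22.6
tcp_pos: [0.5193, -0.0628, 0.0276]
eef_rot: [-90.0, -0.0, -4.7]
contact_force: [1.2, -2.9, 4.7]
gripper_width: 0.0239
```

Run:
```python
from h import *
snap('side','side5.png'); snap('top','top5.png')
for c in('side','top'):
    for o in stops(c): print(c,o[0],o[1],o[2].round(4))
```

```text
side 0.81 398 [ 0.5094 -0.0467]
side 0.76 597 [ 0.421  -0.1421]
side 0.75 640 [0.3992 0.0103]
top 0.96 1205 [0.4028 0.0063]
top 0.71 278 [ 0.484  -0.0583]
```

View pics/side5.png

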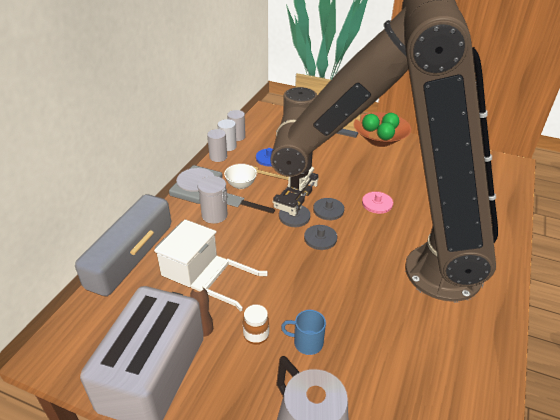

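drive_tool --pt "0 1.4 0 0 0 0" --pt "0.1 2.9 0 0 0 0" --pt "0.3 4.4 0 0 0 0" --pt "0.5 6 0 0 0 0" --pt "0.5 7.6 0 0 0 0" --pt "0.5 9.2 0 0 0 0" --pt "0.5 10.8 0 0 0 0" --pt "0.5 12.4 0 0 0 0"

```text
time_s: 23.57
tcp_pos: [0.5237, 0.0609, 0.0275]
eef_rot: [-90.0, 0.0, -4.7]
contact_force: [0.2, -4.1, 7.2]
gripper_width: 0.0237
```

drive_tool --pt "-0.4 1.6 0 0 0 0" --pt "-1 3.2 0 0 0 0" --pt "-1.7 4.8 0 0 0 0" --pt "-2.4 6.4 0 0 0 0" --pt "-3.7 7.9 0 0 0 0" --pt "-5.2 9.4 0 0 0 0" --pt "-6.7 10.9 0 0 0 0" --pt "-8.1 12.3 0 0 0 0"

```text
time_s: 24.23
tcp_pos: [0.4425, 0.1841, 0.0275]
eef_rot: [-90.0, -0.0, -4.6]
contact_force: [3.0, -2.4, 5.5]
gripper_width: 0.0234
```

drive_tool --pt "-1 1.3 0 0 0 0" --pt "-1.9 2.8 0 0 0 0" --pt "-2.2 4.4 0 0 0 0" --pt "-2.1 6.2 0 0 0 0" --pt "-2 8 0 0 0 0" --pt "-1.8 9.8 0 0 0 0" --pt "-1.5 11.6 0 0 0 0" --pt "-1.3 12.8 0 0 0 0"

```text
time_s: 24.9
tcp_pos: [0.4296, 0.3121, 0.0275]
eef_rot: [-90.0, 0.0, -4.6]
contact_force: [-0.9, -5.1, 11.3]
gripper_width: 0.0236
```

Run:
```python
from h import *
snap('side','side6.png'); im=snap('top','top6.png')
print(r.get_state()['tcp_pos'],r.get_state()['contact_force'])
```

```text
[0.43039444 0.31380536 0.02752397] [0.53751457 3.16492586 5.18068198]
```

View pics/side6.png

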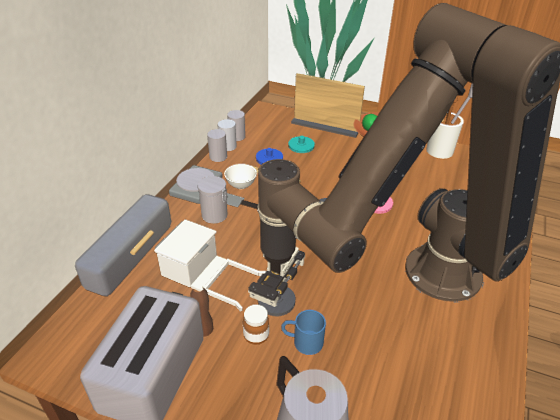

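View pics/top6.png

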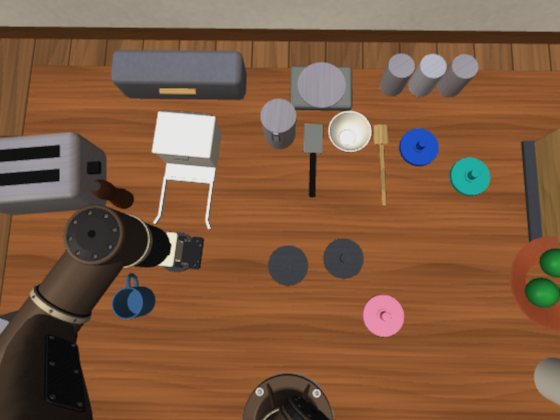

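drive_tool --pt "0 0 0 0 0 0" --pt "0 0 0 0 0 0" --pt "0 0 0 0 0 0" --pt "0 0 0 0 0 0" --pt "0 0 0.05 0 0 0" --pt "0 0 0.05 0 0 0" --pt "0 0 0.05 0 0 0" --pt "0 0 0.05 0 0 0" --claw 0.4

```text
time_s: 25.67
tcp_pos: [0.4304, 0.3109, 0.0279]
eef_rot: [-90.0, 0.0, -4.7]
contact_force: [0.4, 0.4, -0.4]
gripper_width: 0.0349
```

drive_tool --pt "0 0 0 0 0 0" --pt "0 0 0 0 0 0" --pt "0 0 0 0 0 0" --pt "0 0 0 0 0 0" --pt "0 0 0 0 0 0" --pt "0 0 0 0 0 0" --pt "0 0 0 0 0 0" --pt "0 0 0 0 0 0" --claw 0 --squeeze 8

```text
time_s: 26.33
tcp_pos: [0.4305, 0.3113, 0.0279]
eef_rot: [-90.0, -0.0, -4.6]
contact_force: [0.9, 2.5, -0.9]
gripper_width: 0.0236
```

drive_tool --pt "0.4 0 0 0 0 0" --pt "1.2 -0.1 0 0 0 0" --pt "2.2 -0.2 0 0 0 0" --pt "3.2 -0.25 0 0 0 0" --pt "4.2 -0.35 0 0 0 0" --pt "5.2 -0.4 0 0 0 0" --pt "6.2 -0.5 0 0 0 0" --pt "7 -0.55 0 0 0 0"

```text
time_s: 27.0
tcp_pos: [0.5018, 0.3054, 0.0279]
eef_rot: [-90.0, -0.0, -4.7]
contact_force: [-4.8, 0.4, 5.9]
gripper_width: 0.0237
```

drive_tool --pt "0.8 -0.05 0 0 0 0" --pt "1.6 -0.1 0 0 0 0" --pt "2.4 -0.2 0 0 0 0" --pt "3.2 -0.25 0 0 0 0" --pt "4 -0.3 0 0 0 0" --pt "4.8 -0.4 0 0 0 0" --pt "5.4 -0.45 0 0 0 0" --pt "5.8 -0.45 0 0 0 0"

```text
time_s: 27.67
tcp_pos: [0.5593, 0.301, 0.0279]
eef_rot: [-90.0, -0.0, -4.7]
contact_force: [-3.0, -0.2, 5.5]
gripper_width: 0.0235
```

Run:
```python
from h import *
a=snap('side','side7.png')[200:320,150:310]; b=snap('top','top7.png')[120:240,130:290]
cv2.imwrite('pics/z7.png',np.hstack([cv2.resize(q,(400,300),interpolation=2) for q in(b,a)])[:,:,::-1])
s=r.get_state();print(s['tcp_pos'],s['contact_force'])
```

```text
[0.55983062 0.3010436  0.02795067] [ 3.26436339 -0.88700448  1.09181006]
```

View pics/z7.png

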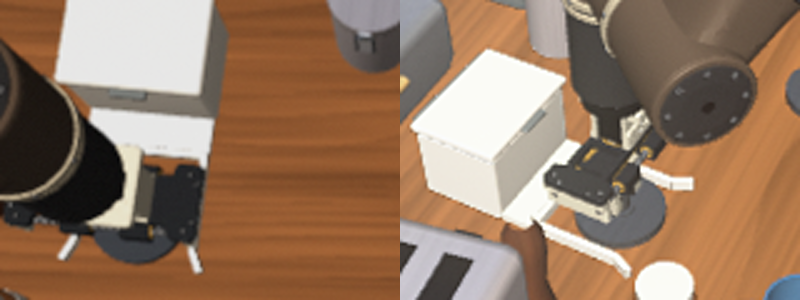

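drive_tool --pt "0.2 0 0 0 0 0" --pt "0.4 0 0 0 0 0" --pt "0.6 -0.05 0 0 0 0" --pt "0.8 -0.05 0 0 0 0" --pt "1 -0.05 0 0 0 0" --pt "1.2 -0.1 0 0 0 0" --pt "1.4 -0.1 0 0 0 0" --pt "1.5 -0.1 0 0 0 0"

```text
time_s: 28.43
tcp_pos: [0.5734, 0.3001, 0.0279]
eef_rot: [-90.0, 0.0, -4.6]
contact_force: [-4.0, 0.2, 6.2]
gripper_width: 0.0235
```

drive_tool --pt "0.05 0 0 0 0 0" --pt "0.1 0 0 0 0 0" --pt "0.15 0 0 0 0 0" --pt "0.2 0 0 0 0 0" --pt "0.25 0 0 0 0 0" --pt "0.3 -0.05 0 0 0 0" --pt "0.35 -0.05 0 0 0 0" --pt "0.4 -0.05 0 0 0 0"

```text
time_s: 29.1
tcp_pos: [0.5768, 0.2997, 0.0279]
eef_rot: [-90.0, 0.0, -4.7]
contact_force: [-9.4, 1.6, 7.7]
gripper_width: 0.0235
```

drive_tool --pt "0.02 0 0 0 0 0" --pt "0.04 0 0 0 0 0" --pt "0.06 0 0 0 0 0" --pt "0.08 0 0 0 0 0" --pt "0.1 0 0 0 0 0" --pt "0.1 0 0 0 0 0" --pt "0.1 0 0 0 0 0" --pt "0.1 0 0 0 0 0"

```text
time_s: 29.77
tcp_pos: [0.5771, 0.2996, 0.0278]
eef_rot: [-90.0, 0.1, -4.7]
contact_force: [-8.4, 1.5, 7.4]
gripper_width: 0.024
```

Run:
```python
from h import *
s=r.get_state();print(s['tcp_pos'],s['contact_force'])
```

```text
[0.57707165 0.29963857 0.02777475] [-8.41964894  1.49337788  7.40731121]
```

drive_tool --pt "0 0 0 0 0 0" --pt "0 0 0 0 0 0" --pt "0 0 0 0 0 0" --pt "0 0 0 0 0 0" --pt "0 0 0 0 0 0" --pt "0 0 1 0 0 0" --pt "0 0 3 0 0 0" --pt "0 0 5 0 0 0" --claw 0.6

```text
time_s: 30.43
tcp_pos: [0.5781, 0.2991, 0.0783]
eef_rot: [-90.1, 0.1, -4.7]
contact_force: [1.3, -0.3, 1.3]
gripper_width: 0.0524
```

drive_tool --pt "0 0 3 0 0 0" --pt "0 0 6 0 0 0" --pt "0 0 10 0 0 0" --pt "0 -3 13 0 0 0" --pt "0 -7 14 0 0 0" --pt "-2 -11 14 0 0 0" --pt "-4 -15 14 0 0 0" --pt "-6 -19 14 0 0 0"

```text
time_s: 31.1
tcp_pos: [0.5217, 0.1163, 0.2188]
eef_rot: [-90.0, -0.1, -4.7]
contact_force: [1.1, -1.0, 0.5]
gripper_width: 0.0528
```

drive_tool --pt "0 -4 0 0 0 0" --pt "0 -8 0 0 0 0" --pt "0 -12 0 0 0 0" --pt "0 -16 0 0 0 0" --pt "0 -20 0 0 0 0" --pt "0 -24 0 0 0 0" --pt "0 -28 0 0 0 0" --pt "0 -31 0 0 0 0"

```text
time_s: 31.77
tcp_pos: [0.5221, -0.1948, 0.219]
eef_rot: [-90.0, -0.1, -4.7]
contact_force: [-0.5, 0.3, 0.2]
gripper_width: 0.0524
```

Run:
```python
from h import *
a=snap('side','side8.png'); b=snap('top','top8.png')
for c in('top','side'):
    for o in stops(c): print(c,o[0],o[1],o[2].round(4))
print(r.get_state()['tcp_pos'])
cv2.imwrite('pics/z8.png',np.hstack([cv2.resize(q,(400,350),interpolation=2) for q in(b[140:245,130:250],a[220:325,170:290])])[:,:,::-1])
```

```text
top 0.97 603 [ 0.4288 -0.167 ]
top 0.71 1151 [0.58   0.3012]
side 0.97 569 [ 0.4205 -0.1409]
side 0.81 663 [0.3988 0.0101]
side 0.58 819 [0.5758 0.3014]
[ 0.52255366 -0.19160134  0.2183626 ]
```

View pics/z8.png

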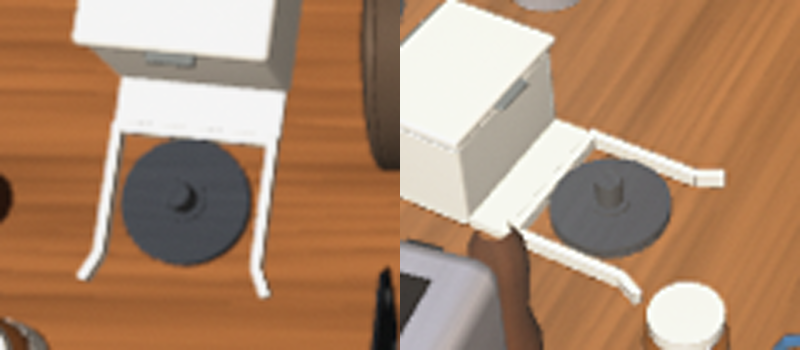

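View pics/side8.png

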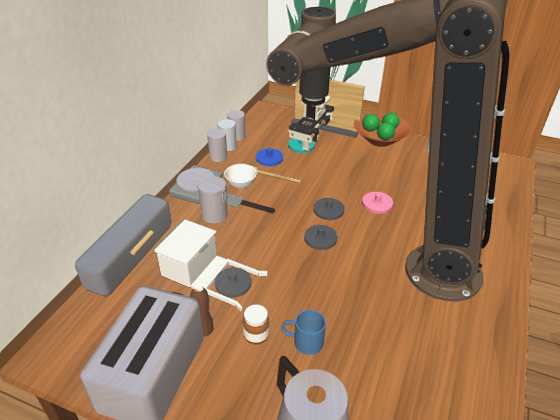

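View pics/top8.png

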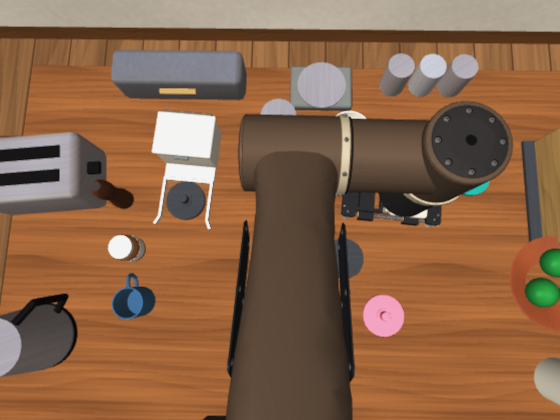

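Run:
```python
from h import *
b=cv2.imread('pics/top8.png'); a=cv2.imread('pics/side8.png')
for k in range(-3,4): print(184+k, b[172:188,184+k].mean(1).astype(int))
cv2.imwrite('pics/z9.png',np.hstack([cv2.resize(q,(400,400),interpolation=cv2.INTER_NEAREST) for q in(b[165:205,165:205],a[250:300,200:250])]))
# predicted: disc top front edge vs wall top edge, at home .579,.2997,yaw -5
y=-.0873
for l in(.055,): 
  for z in (0,.016): print(z,proj('top',[.5795+l*np.cos(y),.3005+l*np.sin(y),z]))
```

```text
181 [244 244 244 244 244 239 239 244 208 100  86  76  79  78  77  77]
182 [244 244 244 244 244 237 237 244 214 114  86  76  78  78  77  79]
183 [244 244 244 244 244 239 238 244 223 131  82  77  78  78  76  78]
184 [244 243 244 244 244 238 238 244 224 132  77  78  78  78  78  77]
185 [244 244 244 244 244 240 240 244 226 140  77  77  77  77  77  77]
186 [244 244 244 244 244 244 244 243 228 145  78  79  78  78  77  77]
187 [244 244 244 244 244 244 243 244 233 162  78  76  78  77  77  77]
0 [189.4257863  182.03645365]
0.016 [187.94542873 180.64238291]
```

View pics/z9.png

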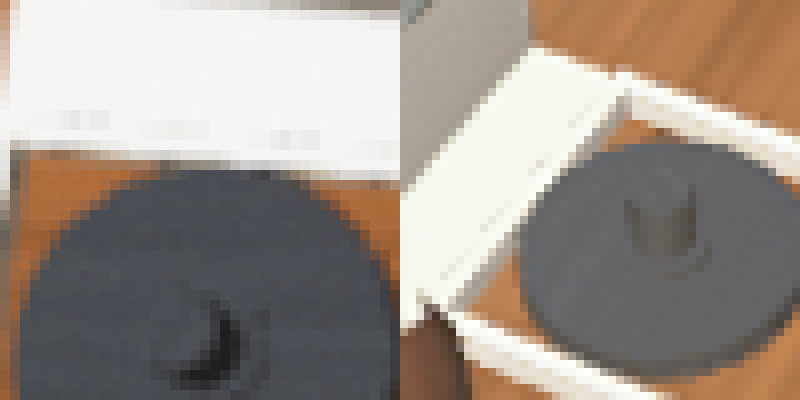

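Run:
```python
from plant import r
s=r.get_state();print(s['time_s'],s['contact_force'],s['qd'].round(2)); print(r.close_job())
```

```text
32.0667 [-0.01452419  0.22759394 -0.96471475] [ 0.96 -0.12 -0.16  0.07  0.18  0.17]
the job is handed in; nothing more can be done
None
```

The slick stop is home in the caddy bay and the job is handed in at 32 s of the 72 s allowed; no verdict was reported.

- **Finding the slick stop:** I dragged each stop by its knob for 74–78 mm. The right-hand one (near y = −0.36) dragged at about 1.4 N. The other two took about 4–5 N, so the right-hand one was the slick stop.
- **Clearing a path:** I drew the stop nearest the caddy back another 6 cm or so. Then I slid the slick stop round the others, clear of the spoon and scraper, and into the bay.
- **Going home:** it stopped at about 8–9 N horizontal wrist force with no further travel when I commanded 1 mm more. I then let go and lifted away.

**Last checks**
- **Fit in the bay:** the close-up shows no gap between the base and the bay's back wall. The stop sits within about 2 mm of the fitted home position in both cameras.
- **Other two stops:** they stand out on the timber, more than 0.3 m from the home place.
- **Bystanders:** they look unmoved by eye in the final pictures; I did not measure them.
- **Robot:** it touched nothing, and the wrist force read below 1 N.

**What disagreed**
- **Cameras:** the side camera reads about 4–5 mm off from the top camera and the tool position. I relied on the top camera and on contact.
- **Pressing force:** while I slid the slick stop, the gripped knob pushed back up to about 11 N vertically. That puts roughly 19 N on the timber at most, within the 35 N limit. I let go and gripped again before the bay to ease it, though it rose again to about 8 N while going in.

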